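Find the fullest palm sugar canister by its heft and hold it up

ROBOT

A 7-joint arm with a two-finger parallel gripper is mounted at the origin on the work surface. World frame = base frame: x ahead of the robot, y to its left, z up, the work surface at z = 0. Lengths are in mm, angles in rad, forces in N, time in s.
With the tool pointing down it reaches from about 400 to 875 mm from the base axis. Payload 4.4 kg.
Tool frame: the origin (TCP) lies midway between the tips of the shut fingers; the grasp point (between the pads) lies 19 mm behind it (ctrl.grip_point_offset is the distance from the TCP to the grasp point, in mm); z points along the fingers, y is the direction in which the jaws open and shut (so a half turn about z gives the same grasp; the last joint's range is limited). The gripper opens to 85 mm and grips with 20 to 120 N. Pads are 22 mm wide; open, the fingers measure 114 mm over their backs; the gripper's body (76 mm by 85 mm) begins 54 mm behind the grasp point. The pads swing forward as they close: fully open they stand 13 mm farther back than shut.
Start: joints at [-1.377, 0.628, 0.038, 1.517, -0.027, 0.996, -0.02], TCP at [166.952, 628.208, 231.313] pointing down, gripper open.
Joint ranges: [-3.06, 3.06], [-0.37, 2.12], [-1.25, 1.32], [0.18, 2.47], [-1.1, 4.24], [0.23, 1.98], [-2.94, 2.94]. Speed limits (rad/s): [2.57, 2.57, 3.14, 3.14, 3.14, 3.14, 3.14].

INTERFACE

Orientations are given as [roll, pitch, yaw] about the fixed x, y, z axes, in that order (R = Rz(yaw) Ry(pitch) Rx(roll)).
In Python, from cell import ctrl, imaging, models gives the robot as it stands. The module is installed in compiled form; this text tells all that it offers.
- The arm moves only by the tool drive_tool, never from a script. Its argument "deltas" is text: rows parted by semicolons, each of 5 numbers parted by spaces: the shift along the tool's x, y, z in m, then the turn about the tool's z in degrees, then the finger opening in m, from 0 to 0.0854. A call has 1 to 12 rows; each row is the pose to reach, as a shift and turn from the pose commanded when the call began, along the tool's axes at that moment; what a row does not reach only later rows make up. A row lasts 1/8 s, in which the tool goes at most 62.5 mm and 10.7 degrees, less where a joint would pass 70% of its speed; a pose out of reach is approached as far as the arm can. A call with a gripper value outside its range is refused whole. The fingers move at their own pace and stop on an object; the grip force is fixed at half the most. Time passes only in rows, so rows that repeat a pose let the fingers close. It gives the time, the measured TCP pose, the force and the opening at its end, in the units of the state.
- ctrl.read_state(): the state, without advancing time (a new reading comes with each control period).
- imaging.get_image(name): name is "scene" or "top" or "wrist"; returns a dict with "color" (384x512x3 uint8, red, green, blue), "range_z" (384x512 float32, mm along the optical axis (not along the pixel's ray), 0 where there is no reading), "vfov" (degrees; the focal length in pixels is half the picture's height over the tangent of half this angle, whatever the lens; pixels are square), "cx", "cy" (the principal point, pixels), "k1" (the pictures are not rectified: a ray, as slopes to the right and down, at radius r is drawn at 1 + k1 r^2 times it, then the intrinsics apply), "extrinsics" (4x4, takes a point from camera to world coordinates). Camera axes: x right, y down, z forward; pixel columns grow to the right and rows downward; lengths in mm; the calibration is good to about 2 mm. A picture is of the moment at which its call begins.
- ctrl.finish_job(): hands the job in, once; it reports no verdict.
Trained networks look in a picture, given as the dict that the camera call returned (one of the last four; its "shot" number tells which), for a name from the list of things; names that differ only in an ending like _2 or _b are one class to them, and where a whole thing is asked for, a point or a joint stands for the part that bears it (a point fixed in the world has none). Each returns a list of dicts, best first, with "score" (0 to 1); they miss things now and then, are a little off and sometimes report something else, mostly with a low value. They report only what shows in the picture. A call takes as long as a camera call. They do not tell look-alikes from the thing itself.
- models.spot_in(picture, thing): "point" ([column, row] in pixels, amid what is visible of it).
- models.landmark_of(picture, thing): "point" ([column, row] in pixels: a listed point, or the origin of a listed thing).
The state is a dict: "clock": time; "qpos": joint angles; "qd": joint speeds; "tau": joint torques, N m; "eef_pos": TCP position; "tool_rot": TCP orientation; "force": force on the tool from outside, world axes, zero at the start; "torque": the same for the moment, N m; "width": finger opening in mm.
Only numpy, scipy, OpenCV 4.12 (cv2) and the standard library are available. Lean on these libraries where they do the work, as an engineer would, in place of code of your own. Each camera call takes 0.05 s, during which the arm holds its last target.

TASK

One of the three identical closed steel canisters is still nearly full of palm sugar and the other two are running low: heft them and tell by the weight which is the heaviest. Stand the two lighter ones upright on the bamboo tray to be refilled, setting them down and not dropping them, and finish holding the heaviest up in the gripper, upright and still, with its underside at least 10 cm above the counter and nothing but the gripper carrying it, and do not put it down. Knock nothing over, and leave the other things on the counter where they are.

Things in the scene. Friction and masses are not known exactly. Their poses are not given: they have to be found in the camera images.
- tin_a_mid (a point): closed round steel canister, 62 mm across, 112 mm tall; a tight slip-on lid (64 mm across) covers its top 25 mm and stays on. This point is its centre, 56 mm above its underside; z is up through the lid. With the palm sugar blocks inside it weighs 0.18 to 0.46 kg; the fullest of the three is at least 0.1 kg heavier than the others and is in any of them, whatever name or place
- tin_b_mid (a point): second of the three outwardly identical canisters: all that is said of tin_a_mid holds for this one too. This point is its centre, 56 mm above its underside; z is up through the lid
- tin_c_mid (a point): third of the three outwardly identical canisters: all that is said of tin_a_mid holds for this one too. This point is its centre, 56 mm above its underside; z is up through the lid
- tray: rectangular bamboo serving tray, fixed: 190 mm (its x) by 320 mm (its y) outside, rim 20 mm high; walls and flat floor 6 mm thick, so the inside is 178 by 308 mm and things on it stand 6 mm above the counter; a loop handle reaches 23 mm beyond each short end. Room for three canisters in a row along y. Origin at the centre of its underside, z up
- bento_box: closed blue plastic bento box with four white clip latches, 136 by 196 mm (its x, y) and 66 mm tall; origin at the centre of its underside; to be left alone
- tiffin_carrier: three-tier round stainless steel tiffin carrier with a carrying handle, 138 mm across, 148 mm over its side straps, 237 mm tall; origin at the centre of its underside; to be left alone
- spoon: green silicone cooking spoon 270 mm long lying flat along its own x, handle to -x; to be left alone
- jar: glass jar with an aluminium twist cap, 76 mm across and 115 mm tall; origin at the centre of its underside; to be left alone
- saucer: white ceramic saucer 140 mm across and 18 mm high; origin at the centre of its underside; to be left alone
- kopi_cup: white ceramic coffee cup 72 mm across and 62 mm tall with a handle at its +y; origin at the centre of its underside; to be left alone
Not all that is in view belongs to the job. Leave any pink look-alike of the part that bears tin_c_mid alone.

How it is judged (in metres and radians):
At the end, for the whole second after the job is handed in: The heaviest canister (the one with filling sugar_p) is in the fingers, upright within 0.25 rad and still, underside at least 9.5 cm up, touching no tray, canister, jar, tiffin carrier or cooker; the other two stand upright on the tray floor inside its rim, at rest, let go (height (world z) of sugar_p above 0.098 m and ((height (world z) of tin_a_mid above 0.151 m and angle between tin_a_mid's own z axis and vertical below 0.25 rad and contact force between tin_a and the fingers above 2 N and linear speed of tin_a below 0.03 m/s and contact force between tin_a and tiffin_carrier below 0.05 N and contact force between tin_a and jar below 0.05 N and contact force between tin_a and induction_cooker below 0.05 N and contact force between tin_a and tray below 0.05 N and contact force between tin_a and tin_b below 0.05 N and contact force between tin_a and tin_c below 0.05 N) or (x of tin_a_mid in the frame of tray between -0.062 and 0.062 m and y of tin_a_mid in the frame of tray between -0.127 and 0.127 m and z of tin_a_mid in the frame of tray between 0.055 and 0.068 m and angle between tin_a_mid's own z axis and vertical below 0.1 rad and linear speed of tin_a below 0.03 m/s and contact force between tin_a and the fingers below 0.05 N)) and ((height (world z) of tin_b_mid above 0.151 m and angle between tin_b_mid's own z axis and vertical below 0.25 rad and contact force between tin_b and the fingers above 2 N and linear speed of tin_b below 0.03 m/s and contact force between tin_b and tiffin_carrier below 0.05 N and contact force between tin_b and jar below 0.05 N and contact force between tin_b and induction_cooker below 0.05 N and contact force between tin_b and tray below 0.05 N and contact force between tin_b and tin_a below 0.05 N and contact force between tin_b and tin_c below 0.05 N) or (x of tin_b_mid in the frame of tray between -0.062 and 0.062 m and y of tin_b_mid in the frame of tray between -0.127 and 0.127 m and z of tin_b_mid in the frame of tray between 0.055 and 0.068 m and angle between tin_b_mid's own z axis and vertical below 0.1 rad and linear speed of tin_b below 0.03 m/s and contact force between tin_b and the fingers below 0.05 N)) and ((height (world z) of tin_c_mid above 0.151 m and angle between tin_c_mid's own z axis and vertical below 0.25 rad and contact force between tin_c and the fingers above 2 N and linear speed of tin_c below 0.03 m/s and contact force between tin_c and tiffin_carrier below 0.05 N and contact force between tin_c and jar below 0.05 N and contact force between tin_c and induction_cooker below 0.05 N and contact force between tin_c and tray below 0.05 N and contact force between tin_c and tin_a below 0.05 N and contact force between tin_c and tin_b below 0.05 N) or (x of tin_c_mid in the frame of tray between -0.062 and 0.062 m and y of tin_c_mid in the frame of tray between -0.127 and 0.127 m and z of tin_c_mid in the frame of tray between 0.055 and 0.068 m and angle between tin_c_mid's own z axis and vertical below 0.1 rad and linear speed of tin_c below 0.03 m/s and contact force between tin_c and the fingers below 0.05 N))); the arm keeps its last pose, push and grip.
It fails at once if a canister is knocked over (tilted past 0.5 rad) (angle between any of tin_a_mid, tin_b_mid, tin_c_mid's own z axis and vertical above 0.5 rad).
It fails at once if a canister is dropped (falls freely by more than about 2 cm) ((linear speed of tin_a above 0.6 m/s and contact force between tin_a and the fingers below 0.01 N) or (linear speed of tin_b above 0.6 m/s and contact force between tin_b and the fingers below 0.01 N) or (linear speed of tin_c above 0.6 m/s and contact force between tin_c and the fingers below 0.01 N)).
It fails at once if the bento box, tiffin carrier, spoon, jar, saucer or cup is moved by more than 3 cm or tipped over (distance of any of bento_box, tiffin_carrier, spoon, jar, saucer, kopi_cup from where it was at the start of the episode above 0.03 m or angle between any of bento_box, tiffin_carrier, spoon, jar, saucer, kopi_cup's own z axis and vertical above 0.5 rad).
It also fails if it takes over 72 s, if anything falls off the work surface, if the arm or the gripper's body presses on something with over 40 N, if the wrist force passes 120 N, or if a joint passes its speed limit or range.

## Working session

There is one attempt and no reset: what is moved stays moved. The work goes in short steps, Python scripts to look and compute and a tool call to move; the robot and the scene stay as the last step left them, time stands still between calls to the robot, and variables do not carry over. Pictures are saved under pics/ and viewed, and the job is handed in when it is done.

Besides the shell and the picture viewer there is one more tool, called after "Emit:" as name(argument=value, ...) on one line, values as JSON. drive_tool: Moves the arm, as the interface text tells. Its arguments: {"type":"object","properties":{"deltas":{"type":"string"}},"required":["deltas"]}

```bash
mkdir -p pics; cat > h.py <<'E'
import numpy as np, cv2
from cell import ctrl, imaging, models
def cam(p):
    f=p["color"].shape[0]/2/np.tan(np.radians(p["vfov"])/2)
    K=np.array([[f,0,p["cx"]],[0,f,p["cy"]],[0,0,1.]])
    return K,np.array([p["k1"],0,0,0,0.]),np.array(p["extrinsics"])
def ray(p,uv):
    K,d,T=cam(p)
    n=cv2.undistortPoints(np.array([[uv]],float),K,d)[0,0]
    return T[:3,3],T[:3,:3]@np.array([n[0],n[1],1.])
def at_z(p,uv,z):
    o,r=ray(p,uv); return o+r*(z-o[2])/r[2]
def depth(p,uv):
    o,r=ray(p,uv); u,v=map(int,np.round(uv)); 
    w=p["range_z"][max(v-1,0):v+2,max(u-1,0):u+2]; w=w[w>0]
    return o+r*np.median(w) if len(w) else None
def cloud(p):
    K,d,T=cam(p); H,W=p["range_z"].shape
    uu,vv=np.meshgrid(np.arange(W),np.arange(H))
    n=cv2.undistortPoints(np.stack([uu,vv],-1).reshape(-1,1,2).astype(float),K,d).reshape(H,W,2)
    z=p["range_z"]; P=np.dstack([n[...,0]*z,n[...,1]*z,z])@T[:3,:3].T+T[:3,3]
    P[z<=0]=np.nan
    return P
def save(p,name): cv2.imwrite("pics/"+name,p["color"][...,::-1])
E
python3 - <<'E'
from h import *
s=ctrl.read_state(); print({k:np.round(v,3).tolist() for k,v in s.items()})
for n in ["scene","top"]:
    p=imaging.get_image(n); save(p,n+"0.png")
    print(n,np.round(p["extrinsics"],2).tolist(),p["vfov"])
    for t in ["tin_a_mid","tray","bento_box","tiffin_carrier","jar","saucer","kopi_cup","spoon"]:
        for r in models.spot_in(p,t)[:5]:
            d=depth(p,r["point"]); print(t,round(r["score"],2),np.round(r["point"]),None if d is None else np.round(d))
        if "tin" in t:
            for r in models.landmark_of(p,t)[:6]: print(" lm",t,round(r["score"],2),np.round(r["point"]),np.round(at_z(p,r["point"],56)))
        else:
            for r in models.landmark_of(p,t)[:1]: print(" lm",t,round(r["score"],2),np.round(r["point"]),np.round(at_z(p,r["point"],0)))
E
```

```text
{'clock': 0.0, 'qpos': [-1.377, 0.629, 0.038, 1.518, -0.027, 0.996, -0.02], 'qd': [0.001, 0.0, -0.0, 0.0, -0.001, -0.001, 0.001], 'tau': [0.001, -56.339, 1.226, -19.345, 0.011, 0.01, -0.0], 'eef_pos': [166.796, 627.599, 230.381], 'tool_rot': [-3.14, 0.0, 2.882], 'force': [-0.346, -0.316, 0.371], 'torque': [-0.015, -0.015, -0.031], 'width': 85.464}
scene [[-0.46, 0.52, -0.72, 1453.38], [0.89, 0.27, -0.37, 529.3], [-0.0, -0.81, -0.59, 763.89], [0.0, 0.0, 0.0, 1.0]] 53.68636323314616
tin_a_mid 0.91 [336. 198.] [523. 323.  83.]
 lm tin_a_mid 0.69 [336. 200.] [499. 319.  56.]
tray 0.87 [202. 172.] [ 492. -194.    9.]
 lm tray 0.93 [202. 171.] [ 476. -203.    0.]
bento_box 0.66 [149. 200.] [ 776. -195.   68.]
 lm bento_box 0.98 [152. 212.] [ 755. -213.    0.]
tiffin_carrier 0.63 [362. 232.] [741. 445. 164.]
 lm tiffin_carrier 0.72 [357. 261.] [670. 442.   0.]
jar 0.6 [195. 204.] [760. -28.  97.]
 lm jar 0.66 [197. 222.] [732. -50.   0.]
 lm saucer 0.97 [298. 251.] [706. 277.   0.]
kopi_cup 0.88 [337. 171.] [287. 260.  26.]
 lm kopi_cup 0.88 [338. 182.] [312. 274.   0.]
spoon 0.9 [220. 249.
[... 335 characters left out ...]
[365. 224.] [ 477. -219.    5.]
 lm tray 0.72 [364. 223.] [ 482. -214.    0.]
bento_box 0.67 [366. 131.] [ 757. -208.   64.]
bento_box 0.64 [204. 144.] [720. 291.   6.]
 lm bento_box 0.6 [362. 133.] [ 767. -209.    0.]
tiffin_carrier 0.85 [150. 151.] [656. 399. 235.]
 lm tiffin_carrier 0.91 [158. 157.] [676. 437.   0.]
jar 0.92 [311. 142.] [712. -36. 116.]
saucer 0.89 [203. 143.] [724. 294.   7.]
 lm saucer 0.58 [206. 146.] [717. 285.   0.]
kopi_cup 0.6 [206. 274.] [315. 271.   5.]
kopi_cup 0.33 [151. 152.] [652. 394. 236.]
 lm kopi_cup 0.74 [208. 274.] [313. 265.   0.]
spoon 0.73 [313. 139.] [720. -43. 116.]
spoon 0.68 [274. 118.] [804.  71.  17.]
 lm spoon 0.57 [270. 122.] [796.  82.   0.]
```

View pics/scene0.png

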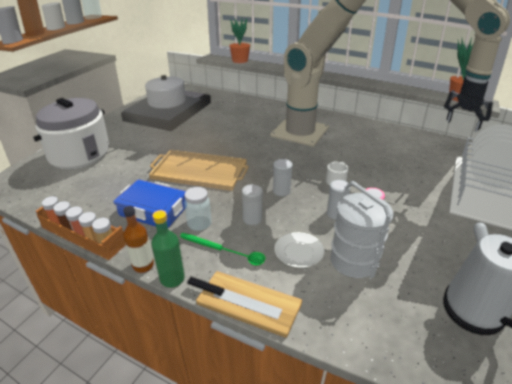

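View pics/top0.png

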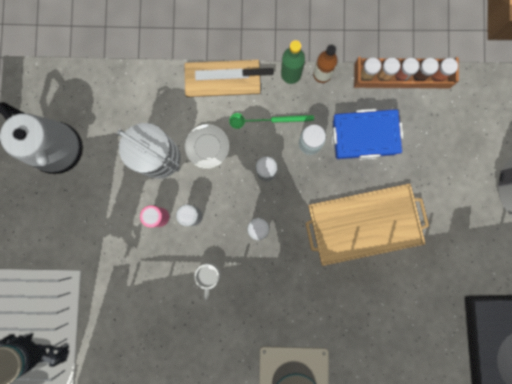

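The scene view shows three steel canisters at about (252,204), (283,177) and (338,198). In the top view they are at (266,167), (258,229) and (187,215). The pink-lidded can at top (152,216) is the look-alike, so I leave it alone. The tray is at top (366,223).

```bash
python3 - <<'E'
from h import *
p=imaging.get_image("top"); P=cloud(p)
c=p["color"]
for nm,u,v in [("A",187,215),("B",258,229),("C",266,167),("pink",152,216),("jar",313,137)]:
    W=P[v-18:v+18,u-18:u+18].reshape(-1,3); 
    T=W[np.abs(W[:,2]-112)<9]
    (cx,cy),r=cv2.minEnclosingCircle(T[:,:2].astype(np.float32))
    print(nm,len(T),"mean",T.mean(0).round(1),"circ",round(cx,1),round(cy,1),round(r,1), "mid range",((T.max(0)+T.min(0))/2).round(1))
# tray rim
hsv=cv2.cvtColor(c,cv2.COLOR_RGB2HSV)
m=(hsv[...,0]>8)&(hsv[...,0]<28)&(hsv[...,1]>70)
m[:, :305]=0; m[:, 435:]=0; m[:175]=0; m[270:]=0
X=P[m]; X=X[(X[:,2]>-5)&(X[:,2]<30)]
rect=cv2.minAreaRect(X[:,:2].astype(np.float32)); print("tray",rect, np.percentile(X[:,2],[5,50,95]))
print(cv2.boxPoints(rect).round())
X2=X[X[:,2]>14]; print("rim", cv2.minAreaRect(X2[:,:2].astype(np.float32)))
im=cv2.resize(c[100:300,120:440],None,fx=2.5,fy=2.5,interpolation=cv2.INTER_CUBIC); cv2.imwrite("pics/topc.png",im[...,::-1])
p=imaging.get_image("scene")
for nm,u,v in [("C",252,190),("B",283,163),("A",338,185)]: print(nm,depth(p,(u,v)).round())
im=cv2.resize(p["color"][140:300,130:400],None,fx=2.9,fy=2.9,interpolation=cv2.INTER_CUBIC); cv2.imwrite("pics/scenec.png",im[...,::-1])
# tall things map in top
for nm,u,v in [("tiffin",150,150),("cup",206,277),("saucer",208,146)]:
    W=P[v-35:v+35,u-35:u+35].reshape(-1,3); W=W[W[:,2]>10]; print(nm,W.min(0).round(),W.max(0).round())
E
```

```text
A 374 mean [493.  318.4 111.8] circ 493.5 319.1 31.7 mid range [493.8 319.5 111.8]
B 374 mean [457.4 112.1 111.9] circ 457.5 112.4 31.3 mid range [457.4 113.1 112.4]
C 363 mean [636.9  92.1 112. ] circ 637.9 92.9 31.9 mid range [638.3  92.  111.8]
pink 372 mean [488.4 421.5 111.4] circ 488.7 422.5 31.5 mid range [488.8 422.7 110.8]
jar 397 mean [730.  -44.5 114.8] circ 731.4 -44.9 33.3 mid range [730.6 -43.6 112.1]
tray ((479.2283020019531, -222.4798583984375), (194.91070556640625, 373.5785217285156), 13.242013931274414) [ 1.58795439  6.85906745 21.7497013 ]
[[ 342.  -63.]
 [ 427. -427.]
 [ 617. -382.]
 [ 531.  -18.]]
rim ((479.48797607421875, -218.51954650878906), (190.1619110107422, 365.9377136230469), 12.779974937438965)
C [643.  98. 115.]
B [458. 116. 114.]
A [501. 318. 115.]
tiffin [607. 361.  10.] [743. 499. 240.]
cup [241. 227.  10.] [351. 297.  67.]
saucer [627. 171.  10.] [821. 384. 123.]
```

View pics/topc.png

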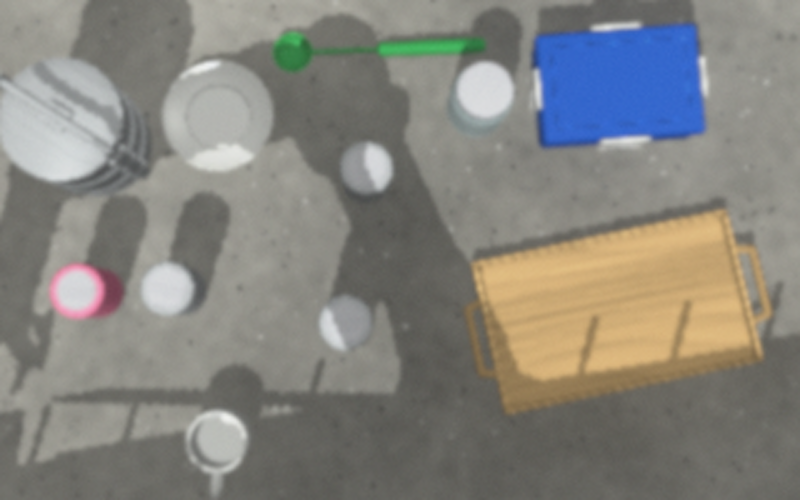

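View pics/scenec.png

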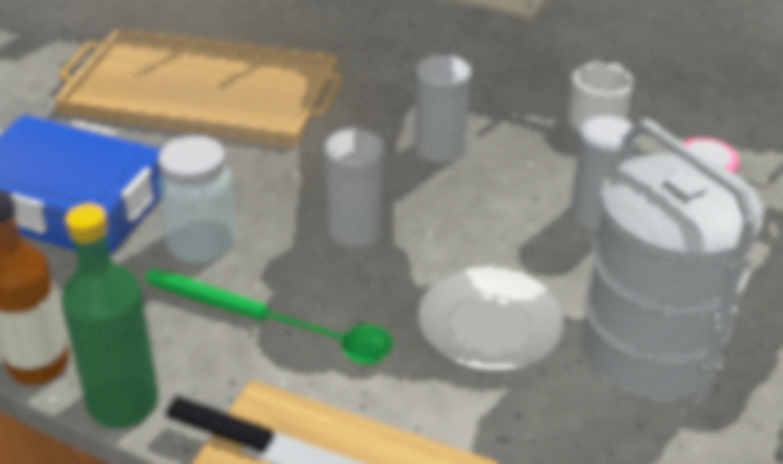

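Three steel canisters: A at (494,319), B at (458,112) and C at (638,92) mm. Each has a lid height of 112 and a radius of about 32, which matches the given sizes. The pink one at (489,422) is not ours. The enlarged crops confirm this. The tray centre is (479,-220) with a yaw of about +13°.

I'll grip on the lid band with the jaws along the tray's x, which is a tool yaw of 103°.

```bash
cat >> h.py <<'E'
def go(x,y,z,yaw=np.radians(103)):
    s=ctrl.read_state(); e=np.array(s["eef_pos"]); Y=s["tool_rot"][2]
    d=np.array([x,y,z])-e
    w=np.degrees((yaw-Y+np.pi)%(2*np.pi)-np.pi)
    print("clock",round(s["clock"],2),"eef",e.round(1),"rot",np.round(s["tool_rot"],3),"w",round(s["width"],1),"F",np.round(s["force"],2))
    print("  tool delta mm",np.round([np.cos(Y)*d[0]+np.sin(Y)*d[1],np.sin(Y)*d[0]-np.cos(Y)*d[1],-d[2]],1),"turn",round(-w,1))
E
python3 -c "
from h import *
go(493.5,319,231)"
```

```text
clock 1.8 eef [167.  628.2 231.3] rot [ 3.142 -0.     2.882] w 85.3 F [-0.56 -0.55  0.18]
  tool delta mm [-3.950e+02 -2.149e+02  3.000e-01] turn 62.1
```

Emit:
drive_tool(deltas="-0.04 -0.02 0 8 0.0854; -0.09 -0.05 0 18 0.0854; -0.14 -0.077 0 28 0.0854; -0.19 -0.104 0 38 0.0854; -0.24 -0.131 0 46 0.0854; -0.29 -0.158 0 54 0.0854; -0.34 -0.185 0 62 0.0854; -0.38 -0.207 0 62 0.0854; -0.395 -0.215 0 62 0.0854; -0.395 -0.215 0 62 0.0854")

```text
clock: 3.05
eef_pos: [493.8, 318.5, 231.3]
tool_rot: [-3.141, -0.0, 1.798]
force: [0.3, 0.5, 0.8]
width: 85.5
```

```bash
python3 -c "
from h import *
go(493.5,319,72)
p=imaging.get_image('wrist'); save(p,'w1.png')
P=cloud(p); W=P.reshape(-1,3); W=W[(abs(W[:,2]-112)<8)&(np.hypot(W[:,0]-493,W[:,1]-319)<50)]
print(len(W), W.mean(0).round(1),((W.max(0)+W.min(0))/2).round(1),(W.max(0)-W.min(0)).round())
print([(r['point'],r['score'],at_z(p,r['point'],56).round()) for r in models.landmark_of(p,'tin_a_mid')])"
```

```text
clock 3.05 eef [493.8 318.5 231.3] rot [-3.141 -0.     1.798] w 85.5 F [0.26 0.55 0.77]
  tool delta mm [  0.6  -0.2 159.3] turn 0.0
3437 [493.7 323.4 112.2] [494.2 321.9 109.7] [63. 62. 11.]
[]
```

View pics/w1.png

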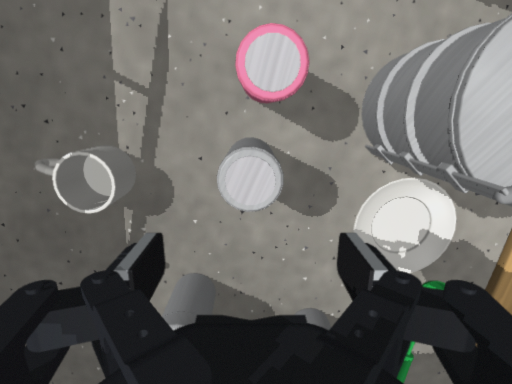

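Emit:
drive_tool(deltas="0.000 0 0.03 0 0.0854; 0.000 0 0.07 0 0.0854; 0.000 0 0.11 0 0.0854; 0.00 0 0.14 0 0.0854; 0.00 0 0.157 0 0.0854; 0.00 0 0.157 0 0.06; 0.00 0 0.157 0 0.05; 0.00 0 0.157 0 0.04; 0.00 0 0.157 0 0.04; 0.00 0 0.157 0 0.04; 0.00 0 0.157 0 0.04; 0.00 0 0.157 0 0.04")

```text
clock: 4.65
eef_pos: [493.7, 319.3, 75.0]
tool_rot: [3.141, -0.001, 1.8]
force: [-1.5, 0.0, 6.2]
width: 61.0
```

The wrist view shows the steel canister at (250,178), centred between the jaws, with the pink one at (272,62) clear of them. The grip stopped at 61 mm. Now I lift and weigh.

Emit:
drive_tool(deltas="0 0 0 0 0.04; 0 0 -0.005 0 0.04; 0 0 -0.02 0 0.04; 0 0 -0.045 0 0.04; 0 0 -0.08 0 0.04; 0 0 -0.115 0 0.04; 0 0 -0.145 0 0.04; 0 0 -0.165 0 0.04; 0 0 -0.17 0 0.04; 0 0 -0.17 0 0.04; 0 0 -0.17 0 0.04; 0 0 -0.17 0 0.04")

```text
clock: 6.15
eef_pos: [493.0, 318.6, 243.4]
tool_rot: [-3.14, 0.001, 1.8]
force: [0.3, 0.7, -4.8]
width: 61.3
```

```bash
cat >> h.py <<'E'
def weigh(n=8):
    F=[];W=[];t=[]
    for i in range(n):
        p=imaging.get_image("wrist"); s=ctrl.read_state(); F.append(s["force"]);W.append(s["width"]);t.append(s["tau"])
    F=np.array(F); print("force mean",F.mean(0).round(2),"std",F.std(0).round(2),"tau",np.mean(t,0).round(3),"width",np.mean(W).round(1),"eef",np.round(s["eef_pos"],1),"clock",round(s["clock"],2))
    return p
E
python3 -c "
from h import *
p=weigh(); save(p,'w2.png'); go(457.4,-128,250)"
```

```text
force mean [-0.04 -0.17 -3.74] std [0.33 0.27 0.43] tau [-4.0000e-03 -5.1475e+01  4.9180e+00 -1.9451e+01  8.0000e-03  7.0000e-03
  0.0000e+00] width 60.9 eef [493.5 318.9 244.3] clock 6.55
clock 6.55 eef [493.5 318.9 244.3] rot [-3.142  0.     1.8  ] w 61.0 F [-0.57 -0.15 -3.33]
  tool delta mm [-427.1 -136.5   -5.7] turn 0.1
```

View pics/w2.png

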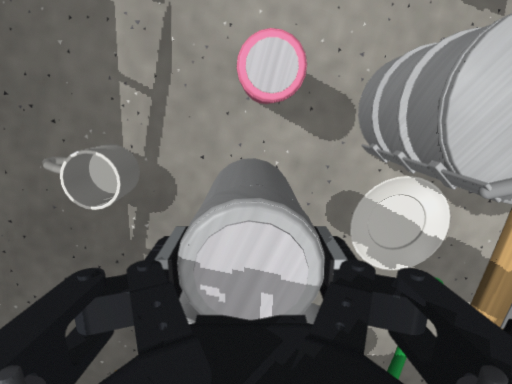

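A weighs about 3.7 to 4.2 N (0.38 to 0.43 kg), so it is probably the heaviest. I'll set it back on its spot and move the other two, weighing each of them.

Emit:
drive_tool(deltas="0 0 0.02 0 0.04; 0 0 0.05 0 0.04; 0 0 0.085 0 0.04; 0 0 0.12 0 0.04; 0 0 0.145 0 0.04; 0 0 0.16 0 0.04; 0 0 0.166 0 0.04; 0 0 0.169 0 0.04; 0 0 0.1695 0 0.04; 0 0 0.1695 0 0.055; 0 0 0.1695 0 0.07; 0 0 0.1695 0 0.0854")

```text
clock: 8.05
eef_pos: [494.1, 319.3, 75.6]
tool_rot: [3.14, -0.001, 1.8]
force: [-1.1, -0.3, -0.3]
width: 85.4
```

Emit:
drive_tool(deltas="0 0 0 0 0.0854; 0 0 0 0 0.0854; 0 0 -0.02 0 0.0854; 0 0 -0.06 0 0.0854; 0 0 -0.11 0 0.0854; 0 0 -0.16 0 0.0854; 0 0 -0.17 0 0.0854; 0 0 -0.17 0 0.0854")

```text
clock: 9.05
eef_pos: [493.5, 319.1, 245.1]
tool_rot: [3.141, -0.001, 1.8]
force: [0.5, 0.1, -0.6]
width: 85.4
```

```bash
python3 -c "
from h import *
p=weigh(4); save(p,'w3.png'); go(457.5,112.5,244)
P=cloud(p); W=P.reshape(-1,3); W=W[(abs(W[:,2]-112)<8)&(np.hypot(W[:,0]-493,W[:,1]-319)<50)]
print(len(W), W.mean(0).round(1),((W.max(0)+W.min(0))/2).round(1),(W.max(0)-W.min(0)).round())
"
```

```text
force mean [-0.44 -0.06 -0.03] std [0.54 0.78 0.74] tau [ 3.4000e-02 -5.0231e+01  4.8340e+00 -1.8617e+01  1.7000e-02 -4.0000e-03
 -1.0000e-03] width 85.4 eef [492.6 318.5 243.1] clock 9.25
clock 9.25 eef [492.6 318.5 243.1] rot [-3.139e+00  1.000e-03  1.800e+00] w 85.4 F [ 0.27 -0.2   0.22]
  tool delta mm [-192.7  -80.9   -0.9] turn 0.1
3168 [494.5 322.6 112.2] [495.  321.1 109.7] [63. 63. 11.]
```

View pics/w3.png

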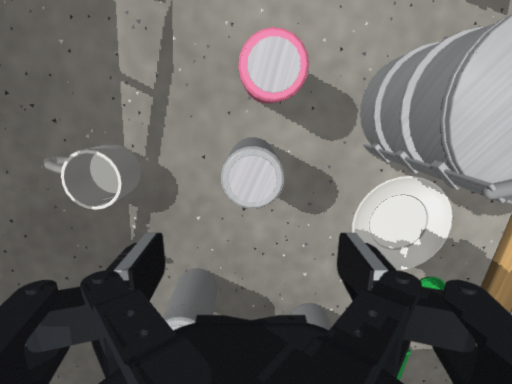

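A is back upright at (495,321), seen at wrist pixel (252,177). Next is B.

Emit:
drive_tool(deltas="-0.03 -0.013 0 0 0.0854; -0.08 -0.034 0 0 0.0854; -0.13 -0.055 0 0 0.0854; -0.17 -0.072 0 0 0.0854; -0.193 -0.082 0 0 0.0854; -0.193 -0.082 0 0 0.0854; -0.193 -0.082 0.03 0 0.0854; -0.193 -0.082 0.07 0 0.0854; -0.193 -0.082 0.10 0 0.0854")

```text
clock: 10.38
eef_pos: [456.9, 114.0, 142.8]
tool_rot: [-3.14, -0.001, 1.802]
force: [-0.7, -0.1, -0.1]
width: 85.3
```

```bash
python3 -c "
from h import *
go(457.5,112.5,75)"
```

```text
clock 10.38 eef [456.9 114.  142.8] rot [-3.140e+00 -1.000e-03  1.802e+00] w 85.3 F [-0.66 -0.11 -0.07]
  tool delta mm [-1.5  0.2 67.8] turn 0.2
```

Emit:
drive_tool(deltas="-0.001 0 0.03 0 0.0854; -0.001 0 0.055 0 0.0854; -0.001 0 0.067 0 0.0854; -0.001 0 0.067 0 0.06; -0.001 0 0.067 0 0.05; -0.001 0 0.067 0 0.04; -0.001 0 0.067 0 0.04; -0.001 0 0.067 0 0.04; -0.001 0 0.067 0 0.04; -0.001 0 0.067 0 0.04")

```text
clock: 11.62
eef_pos: [457.9, 111.5, 78.2]
tool_rot: [3.141, -0.0, 1.8]
force: [-1.3, 0.0, 4.5]
width: 60.9
```

Emit:
drive_tool(deltas="0 0 0 0 0.04; 0 0 -0.005 0 0.04; 0 0 -0.02 0 0.04; 0 0 -0.045 0 0.04; 0 0 -0.08 0 0.04; 0 0 -0.115 0 0.04; 0 0 -0.145 0 0.04; 0 0 -0.165 0 0.04; 0 0 -0.17 0 0.04; 0 0 -0.17 0 0.04; 0 0 -0.17 0 0.04; 0 0 -0.17 0 0.04")

```text
clock: 13.12
eef_pos: [457.2, 111.3, 247.0]
tool_rot: [-3.14, 0.0, 1.8]
force: [0.4, -0.0, -2.1]
width: 60.9
```

```bash
python3 -c "
from h import *
p=weigh(); save(p,'w4.png'); go(500.6,-313,244)"
```

```text
force mean [ 0.41 -0.36 -1.81] std [0.49 0.59 0.3 ] tau [ 1.0000e-03 -3.8222e+01  3.5180e+00 -1.7079e+01  8.0000e-03  7.0000e-03
  0.0000e+00] width 60.9 eef [457.6 111.4 247.8] clock 13.53
clock 13.53 eef [457.6 111.4 247.8] rot [-3.142 -0.     1.8  ] w 61.0 F [ 0.08 -0.07 -1.78]
  tool delta mm [-423.1  -54.4    3.8] turn 0.1
```

View pics/w4.png

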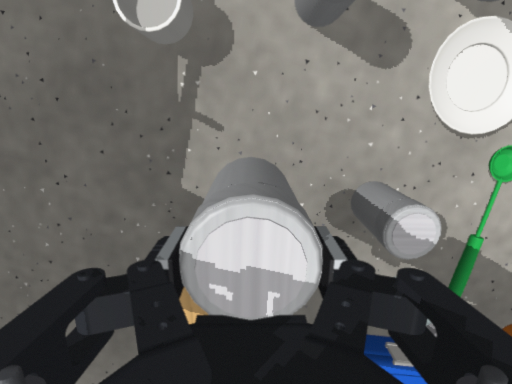

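B weighs about 1.8 N, clearly lighter than A. It goes to the far end of the tray.

Emit:
drive_tool(deltas="-0.015 -0.002 0 0 0.04; -0.045 -0.006 0 0 0.04; -0.09 -0.012 0 0 0.04; -0.14 -0.019 0 0 0.04; -0.19 -0.026 0 0 0.04; -0.24 -0.032 0 0 0.04; -0.29 -0.039 0 0 0.04; -0.335 -0.045 0 0 0.04; -0.37 -0.05 0 0 0.04; -0.393 -0.053 0 0 0.04; -0.403 -0.0545 0 0 0.04; -0.403 -0.0545 0 0 0.04")

```text
clock: 15.02
eef_pos: [495.4, -294.0, 247.6]
tool_rot: [-3.141, -0.0, 1.798]
force: [-0.3, 1.2, -1.2]
width: 61.0
```

Emit:
drive_tool(deltas="0 0 0.01 0 0.04; 0 0 0.035 0 0.04; 0 0 0.07 0 0.04; 0 0 0.1 0 0.04; 0 0 0.125 0 0.04; 0 0 0.14 0 0.04; 0 0 0.145 0 0.04; 0 0 0.145 0 0.04; 0 0 0.145 0 0.04")

```text
clock: 16.15
eef_pos: [496.6, -293.8, 103.7]
tool_rot: [3.14, 0.001, 1.8]
force: [-0.2, 0.2, -1.6]
width: 61.0
```

```bash
python3 -c "
from h import *
p=weigh(3); save(p,'w5.png'); go(496,-293.5,84)"
```

```text
force mean [-0.14  0.46 -2.02] std [0.31 0.19 0.47] tau [-2.2000e-02 -5.3908e+01  5.5270e+00 -1.3272e+01  6.0000e-03  2.0000e-03
 -1.0000e-03] width 60.9 eef [ 496.3 -293.7  103.5] clock 16.3
clock 16.3 eef [ 496.3 -293.7  103.5] rot [3.141e+00 1.000e-03 1.800e+00] w 60.8 F [ 0.06  0.66 -1.41]
  tool delta mm [ 0.3 -0.3 19.5] turn 0.1
```

View pics/w5.png

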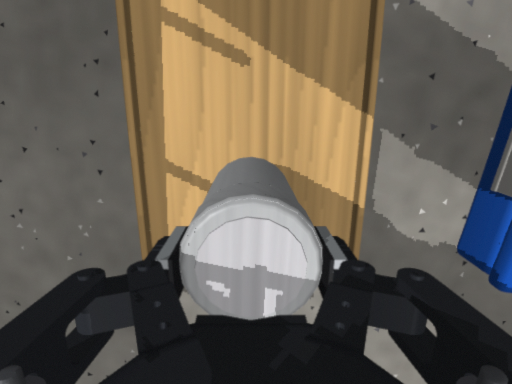

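The canister at (250,260) is centred over the tray, with the tray's walls to the left at (125,100) and right at (378,100). I lower it to contact.

Emit:
drive_tool(deltas="0 0 0.008 0 0.04; 0 0 0.014 0 0.04; 0 0 0.017 0 0.04; 0 0 0.019 0 0.04; 0 0 0.0195 0 0.04; 0 0 0.0195 0 0.04")

```text
clock: 17.05
eef_pos: [495.7, -293.5, 84.3]
tool_rot: [3.142, -0.0, 1.799]
force: [-2.8, 0.1, 7.2]
width: 60.5
```

```bash
python3 -c "
from h import *
weigh(3)"
```

```text
force mean [-3.18  1.36  6.67] std [0.4  0.27 0.82] tau [-5.0000e-02 -5.0386e+01  4.8180e+00 -1.2630e+01 -1.7200e-01 -9.7400e-01
 -2.2000e-02] width 61.0 eef [ 495.7 -293.5   84.3] clock 17.2
```

The canister is touching the floor with a light push of 7 N. I release, rise, and head for C.

Emit:
drive_tool(deltas="0 0 -0.0005 0 0.055; 0 0 -0.0005 0 0.07; 0 0 -0.0005 0 0.0854; 0 0 -0.0005 0 0.0854; 0 0 -0.02 0 0.0854; 0 0 -0.06 0 0.0854; 0 0 -0.11 0 0.0854; 0 0 -0.155 0 0.0854; 0 0 -0.16 0 0.0854")

```text
clock: 18.32
eef_pos: [497.7, -294.8, 246.7]
tool_rot: [3.136, 0.005, 1.8]
force: [0.0, 0.4, -0.9]
width: 85.3
```

```bash
python3 -c "
from h import *
p=weigh(2); save(p,'w6.png'); go(638,92.5,245)
P=cloud(p).reshape(-1,3); W=P[(abs(P[:,2]-118)<8)&(np.hypot(P[:,0]-496,P[:,1]+293)<60)]
print(len(W), W.mean(0).round(1),((W.max(0)+W.min(0))/2).round(1),(W.max(0)-W.min(0)).round())
"
```

```text
force mean [ 0.    0.14 -0.07] std [0.1  0.06 0.34] tau [-4.4000e-02 -4.8756e+01  5.5110e+00 -1.8434e+01  4.1000e-02  3.8000e-02
 -1.9000e-02] width 85.2 eef [ 496.2 -293.4  243.8] clock 18.43
clock 18.43 eef [ 496.2 -293.4  243.8] rot [3.14e+00 1.00e-03 1.80e+00] w 85.3 F [ 0.11  0.08 -0.41]
  tool delta mm [343.7 225.7  -1.2] turn 0.1
3255 [ 496.1 -289.7  118.2] [ 496.4 -291.4  115.7] [63. 63. 11.]
```

View pics/w6.png

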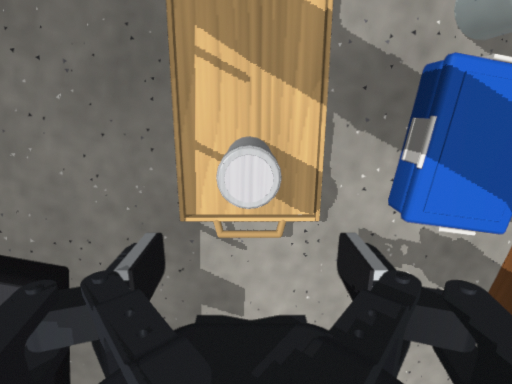

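B stands upright on the tray with its lid at 118 mm, at (496,-292), wrist pixel (248,177). Next is C.

Emit:
drive_tool(deltas="0.03 0.02 0 0 0.0854; 0.075 0.05 0 0 0.0854; 0.125 0.082 0 0 0.0854; 0.175 0.115 0 0 0.0854; 0.225 0.148 0 0 0.0854; 0.275 0.18 0 0 0.0854; 0.315 0.207 0 0 0.0854; 0.338 0.222 0 0 0.0854; 0.344 0.226 0 0 0.0854; 0.344 0.226 0 0 0.0854; 0.344 0.226 0.03 0 0.0854; 0.344 0.226 0.06 0 0.0854")

```text
clock: 19.92
eef_pos: [637.8, 90.0, 182.9]
tool_rot: [3.141, 0.001, 1.796]
force: [-0.2, 0.3, 0.2]
width: 85.4
```

Emit:
drive_tool(deltas="0 0 0.02 0 0.0854; 0 0 0.035 0 0.0854; 0 0 0.04 0 0.0854")

```text
clock: 20.3
eef_pos: [637.5, 91.4, 142.6]
tool_rot: [-3.14, 0.0, 1.798]
force: [0.3, 0.9, 0.5]
width: 85.5
```

```bash
python3 -c "
from h import *
go(638,92.5,76)"
```

```text
clock 20.3 eef [637.5  91.4 142.6] rot [-3.14   0.     1.798] w 85.5 F [0.29 0.87 0.52]
  tool delta mm [ 0.9  0.7 66.6] turn 0.0
```

Emit:
drive_tool(deltas="0 0 0.03 0 0.0854; 0 0 0.055 0 0.0854; 0 0 0.067 0 0.0854; 0 0 0.067 0 0.06; 0 0 0.067 0 0.05; 0 0 0.067 0 0.04; 0 0 0.067 0 0.04; 0 0 0.067 0 0.04; 0 0 0.067 0 0.04; 0 0 0.067 0 0.04")

```text
clock: 21.55
eef_pos: [638.8, 92.8, 77.3]
tool_rot: [3.14, 0.0, 1.8]
force: [-1.6, -0.5, 6.0]
width: 60.9
```

Emit:
drive_tool(deltas="0 0 0 0 0.04; 0 0 -0.005 0 0.04; 0 0 -0.02 0 0.04; 0 0 -0.045 0 0.04; 0 0 -0.08 0 0.04; 0 0 -0.115 0 0.04; 0 0 -0.145 0 0.04; 0 0 -0.165 0 0.04; 0 0 -0.17 0 0.04; 0 0 -0.17 0 0.04; 0 0 -0.17 0 0.04; 0 0 -0.17 0 0.04")

```text
clock: 23.05
eef_pos: [637.5, 92.8, 245.3]
tool_rot: [-3.14, -0.0, 1.8]
force: [0.1, -0.9, -0.9]
width: 61.2
```

```bash
python3 -c "
from h import *
p=weigh(); save(p,'w7.png'); go(462,-147.5,246)"
```

```text
force mean [ 0.24  0.13 -2.52] std [0.4  0.41 0.39] tau [-8.0000e-03 -5.6144e+01  6.4640e+00 -1.9854e+01  1.1000e-02  9.0000e-03
  0.0000e+00] width 60.9 eef [638.   92.8 246.3] clock 23.45
clock 23.45 eef [638.   92.8 246.3] rot [-3.142 -0.     1.8  ] w 60.9 F [-0.25  0.17 -2.58]
  tool delta mm [-194.2 -225.9    0.3] turn 0.1
```

View pics/w7.png

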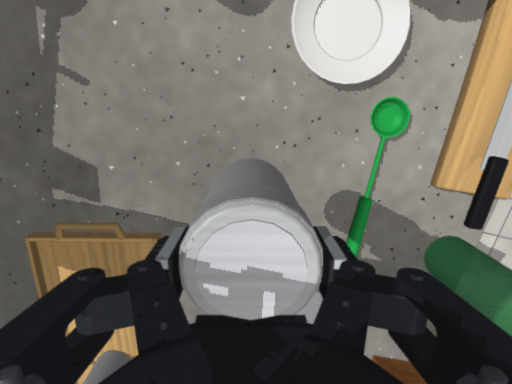

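C weighs about 2.5 N, so A at about 3.7 N is the heaviest, by 1.2 N. C goes to the near end of the tray.

Emit:
drive_tool(deltas="-0.01 -0.012 0 0 0.04; -0.033 -0.038 0 0 0.04; -0.065 -0.075 0 0 0.04; -0.097 -0.113 0 0 0.04; -0.13 -0.15 0 0 0.04; -0.16 -0.186 0 0 0.04; -0.18 -0.21 0 0 0.04; -0.19 -0.222 0 0 0.04; -0.194 -0.226 0 0 0.04; -0.194 -0.226 0 0 0.04; -0.194 -0.226 0.01 0 0.04; -0.194 -0.226 0.035 0 0.04")

```text
clock: 24.95
eef_pos: [463.5, -146.6, 211.0]
tool_rot: [3.139, 0.001, 1.802]
force: [-0.5, -0.3, -2.2]
width: 60.7
```

Emit:
drive_tool(deltas="0 0 0.025 0 0.04; 0 0 0.055 0 0.04; 0 0 0.085 0 0.04; 0 0 0.103 0 0.04; 0 0 0.109 0 0.04; 0 0 0.109 0 0.04; 0 0 0.109 0 0.04")

```text
clock: 25.82
eef_pos: [462.6, -147.4, 102.8]
tool_rot: [3.14, 0.001, 1.8]
force: [-1.0, -0.9, -2.2]
width: 61.1
```

```bash
python3 -c "
from h import *
p=weigh(4); save(p,'w8.png'); go(462,-147.5,83)"
```

```text
force mean [ 0.31 -0.43 -2.  ] std [0.58 0.26 0.4 ] tau [-1.3000e-02 -4.6269e+01  4.3150e+00 -1.0182e+01  5.0000e-03  1.0000e-03
 -1.0000e-03] width 60.8 eef [ 462.3 -147.4  102.8] clock 26.02
clock 26.02 eef [ 462.3 -147.4  102.8] rot [3.141 0.    1.8  ] w 60.9 F [ 0.88 -0.63 -2.  ]
  tool delta mm [-0.  -0.3 19.8] turn 0.1
```

View pics/w8.png

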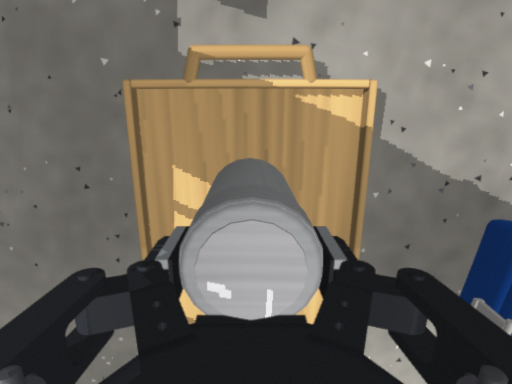

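C at (250,260) is centred between the tray walls, and the end rim at row 85 is well clear. I lower it to contact.

Emit:
drive_tool(deltas="0 0 0.008 0 0.04; 0 0 0.014 0 0.04; 0 0 0.017 0 0.04; 0 0 0.019 0 0.04; 0 0 0.02 0 0.04; 0 0 0.02 0 0.04")

```text
clock: 26.78
eef_pos: [461.6, -147.5, 83.3]
tool_rot: [3.141, -0.001, 1.799]
force: [-3.8, 0.3, 10.5]
width: 61.0
```

```bash
python3 -c "
from h import *
weigh(3)"
```

```text
force mean [-3.48  0.38  9.71] std [0.47 0.5  0.34] tau [-1.5000e-01 -4.2099e+01  3.3430e+00 -9.4470e+00 -1.8900e-01 -9.5600e-01
 -2.3000e-02] width 60.8 eef [ 461.6 -147.5   83.3] clock 26.93
```

Emit:
drive_tool(deltas="0 0 -0.0008 0 0.055; 0 0 -0.0008 0 0.07; 0 0 -0.0008 0 0.0854; 0 0 -0.0008 0 0.0854; 0 0 -0.02 0 0.0854; 0 0 -0.06 0 0.0854; 0 0 -0.11 0 0.0854; 0 0 -0.155 0 0.0854; 0 0 -0.16 0 0.0854")

```text
clock: 28.05
eef_pos: [463.8, -148.1, 245.1]
tool_rot: [3.136, 0.003, 1.8]
force: [0.3, -0.2, 0.3]
width: 85.6
```

```bash
python3 -c "
from h import *
p=weigh(3); save(p,'w9.png'); go(494,320,244)
P=cloud(p).reshape(-1,3); W=P[(abs(P[:,2]-118)<8)&(np.hypot(P[:,0]-462,P[:,1]+147)<60)]
print(len(W), W.mean(0).round(1),((W.max(0)+W.min(0))/2).round(1),(W.max(0)-W.min(0)).round())
"
```

```text
force mean [-0.03  0.11 -0.12] std [0.42 0.04 0.83] tau [-6.8000e-02 -3.9621e+01  4.4790e+00 -1.6924e+01  4.7000e-02  3.1000e-02
 -2.5000e-02] width 85.5 eef [ 461.5 -146.9  241.7] clock 28.2
clock 28.2 eef [ 461.5 -146.9  241.7] rot [-3.141e+00 -1.000e-03  1.800e+00] w 85.8 F [ 0.48  0.13 -1.29]
  tool delta mm [447.3 137.8  -2.3] turn 0.1
3302 [ 462.  -144.3  118.2] [ 462.5 -146.1  115.7] [63. 63. 11.]
```

View pics/w9.png

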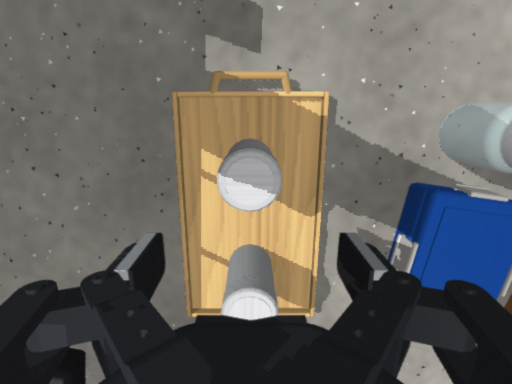

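Both light canisters stand upright on the tray, at wrist pixels (250,178) and (249,300). Next is A.

Emit:
drive_tool(deltas="0.03 0.009 0 0 0.0854; 0.08 0.025 0 0 0.0854; 0.135 0.042 0 0 0.0854; 0.19 0.058 0 0 0.0854; 0.245 0.075 0 0 0.0854; 0.3 0.092 0 0 0.0854; 0.35 0.108 0 0 0.0854; 0.4 0.123 0 0 0.0854; 0.435 0.134 0 0 0.0854; 0.447 0.138 0 0 0.0854; 0.447 0.138 0 0 0.0854; 0.447 0.138 0 0 0.0854")

```text
clock: 29.7
eef_pos: [495.1, 316.8, 241.9]
tool_rot: [-3.14, 0.002, 1.797]
force: [0.4, 0.1, -0.0]
width: 85.5
```

Emit:
drive_tool(deltas="0 0 0.03 0 0.0854; 0 0 0.07 0 0.0854; 0 0 0.095 0 0.0854; 0 0 0.1 0 0.0854; 0 0 0.1 0 0.0854")

```text
clock: 30.32
eef_pos: [495.6, 318.4, 143.0]
tool_rot: [3.141, 0.0, 1.798]
force: [-0.0, -0.7, 0.2]
width: 85.5
```

```bash
python3 -c "
from h import *
go(494,319.5,76)"
```

```text
clock 30.32 eef [495.6 318.4 143. ] rot [3.141 0.    1.798] w 85.5 F [-0.01 -0.66  0.21]
  tool delta mm [ 1.4 -1.3 67. ] turn 0.0
```

Emit:
drive_tool(deltas="0 -0.001 0.03 0 0.0854; 0 -0.001 0.055 0 0.0854; 0 -0.001 0.067 0 0.0854; 0 -0.001 0.067 0 0.06; 0 -0.001 0.067 0 0.05; 0 -0.001 0.067 0 0.04; 0 -0.001 0.067 0 0.04; 0 -0.001 0.067 0 0.04; 0 -0.001 0.067 0 0.04; 0 -0.001 0.067 0 0.04")

```text
clock: 31.58
eef_pos: [494.5, 319.4, 76.6]
tool_rot: [3.14, -0.001, 1.8]
force: [-1.8, -0.1, 6.8]
width: 60.8
```

Emit:
drive_tool(deltas="0 0 0 0 0.04; 0 0 -0.005 0 0.04; 0 0 -0.02 0 0.04; 0 0 -0.045 0 0.04; 0 0 -0.08 0 0.04; 0 0 -0.115 0 0.04; 0 0 -0.145 0 0.04; 0 0 -0.165 0 0.04; 0 0 -0.17 0 0.04; 0 0 -0.17 0 0.04; 0 0 -0.17 0 0.04; 0 0 -0.17 0 0.04")

```text
clock: 33.08
eef_pos: [493.5, 318.8, 244.4]
tool_rot: [-3.14, 0.001, 1.8]
force: [0.7, -0.5, -4.2]
width: 60.6
```

```bash
python3 -c "
from h import *
p=weigh(16); save(p,'w10.png'); go(494,319.5,246)
for n in ['top','scene']:
    p=imaging.get_image(n); save(p,n+'1.png')
    if n=='top':
        P=cloud(p).reshape(-1,3)
        for x,y in [(496,-293),(462,-147)]:
            W=P[(abs(P[:,2]-118)<9)&(np.hypot(P[:,0]-x,P[:,1]-y)<50)]
            c=W.mean(0); d=c[:2]-[479.3,-220.5]; a=np.radians(13)
            print(len(W),c.round(1),'tray xy',(np.cos(a)*d[0]+np.sin(a)*d[1]).round(1),(-np.sin(a)*d[0]+np.cos(a)*d[1]).round(1))
    else:
        P=cloud(p).reshape(-1,3); W=P[(np.hypot(P[:,0]-494,P[:,1]-319)<34)&(P[:,2]>120)]
        print('held z min',np.sort(W[:,2])[:10].round())
    for t in ['jar','saucer','bento_box','tiffin_carrier','kopi_cup','spoon']:
        print(n,t,[(at_z(p,r['point'],0).round()[:2],round(r['score'],2)) for r in models.landmark_of(p,t)[:1]])
"
```

```text
force mean [ 0.04 -0.06 -3.98] std [0.42 0.4  0.69] tau [-2.0000e-03 -5.1238e+01  5.8970e+00 -1.9378e+01  7.0000e-03  6.0000e-03
  0.0000e+00] width 60.9 eef [494.  319.  245.3] clock 33.88
clock 33.88 eef [494.  319.  245.3] rot [ 3.142 -0.     1.8  ] w 61.2 F [-0.59 -0.09 -4.74]
  tool delta mm [ 0.4  0.1 -0.7] turn 0.1
397 [ 495.6 -291.6  118. ] tray xy -0.1 -73.0
386 [ 461.9 -146.3  118. ] tray xy -0.2 76.2
top jar [(array([727., -40.]), 0.91)]
top saucer [(array([716., 289.]), 0.73)]
top bento_box [(array([ 760., -210.]), 0.78)]
top tiffin_carrier [(array([674., 429.]), 0.75)]
top kopi_cup [(array([316., 266.]), 0.75)]
top spoon [(array([813.,  72.]), 0.97)]
held z min [170. 171. 171. 171. 172. 172. 172. 172. 172. 172.]
scene jar [(array([730., -55.]), 0.93)]
scene saucer [(array([713., 286.]), 0.68)]
scene bento_box [(array([ 763., -213.]), 0.73)]
scene tiffin_carrier [(array([667., 435.]), 0.74)]
scene kopi_cup [(array([312., 266.]), 0.64)]
scene spoon [(array([798.,  79.]), 0.67)]
```

View pics/scene1.png

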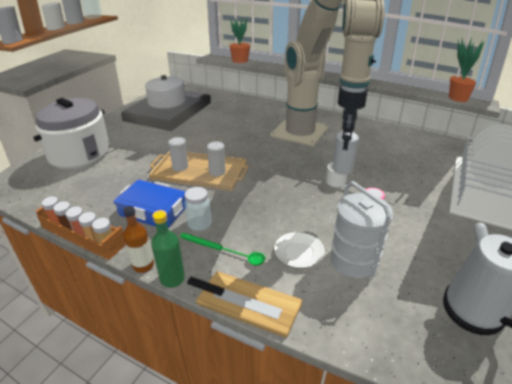

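View pics/top1.png

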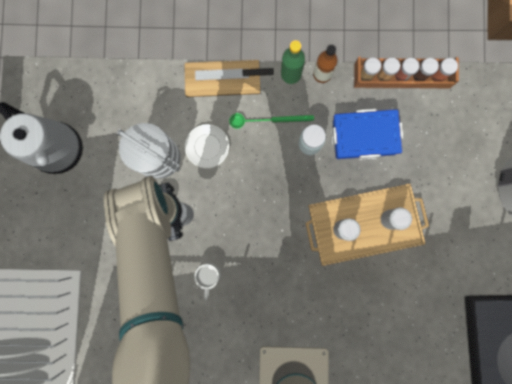

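The scene view shows the held canister at (346,155), well above the counter. The two light ones stand on the tray at top (347,229) and (400,218), and everything else is in place. The reweigh gives A 4.0 N, against C at 2.5 N and B at 1.8 N. I'm handing in.

```bash
python3 -c "
from h import *
s=ctrl.read_state(); print(np.abs(s['qd']).max(), s['width'])
print(ctrl.finish_job())"
```

```text
0.0016391769217174673 61.17426073356076
the job is handed in; nothing more can be done
None
```

I weighed all three canisters by lifting them. The heaviest is the one that stood at about (494,319) mm next to the pink look-alike. The hand-in reported no verdict, so the results below are my own last checks.

| Canister (start position, mm) | Force when lifted | Where it is now |
|---|---|---|
| (494,319) | 3.7 N, then 4.0 N when weighed again | held up in the gripper |
| (638,92) | 2.5 N | on the tray, (0,+76) mm from its centre |
| (458,112) | 1.8 N | on the tray, (0,−73) mm from its centre |

- **Lighter two:** both stand upright on the tray floor, let go, with their lids at the expected 118 mm. I set each one down at contact with about 7 to 10 N of push, not dropped.
- **Heaviest:** it hangs upright and still in the gripper, with its underside about 17 cm above the counter and nothing else touching it.
- **Other things:** in the last pictures they stand where they were at the start. The network points from before and after differ by up to about 17 mm, with the spoon the largest. I put this down to network scatter, since the pictures show nothing moved. The pink look-alike was not touched.

The job used about 34 s of the 72 s allowed. The force readings were noisy, by about 0.3 to 0.8 N per reading. The averaged gap of at least 1.2 N between the heaviest and the next still settles which is fullest.

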